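# Take the dial padlock off the stock chest

### The arm

A 6-joint arm with a two-finger parallel gripper is mounted at the origin on the work surface. World frame = base frame: x ahead of the robot, y to its left, z up, the work surface at z = 0. Lengths are in m, angles in rad, forces in N, time in s.
With the tool pointing down it reaches from about 0.375 to 0.975 m from the base axis. Payload 3.8 kg.
Tool frame: the origin (TCP) lies on the centre line of the jaws, within the pads' length; the fingertips stand 25 mm ahead of it and the grasp point (between the pads) lies 6 mm ahead of it; z points along the fingers, y is the direction in which the jaws open and shut (so a half turn about z gives the same grasp; the last joint's range is limited). The gripper opens to 85 mm and grips with 20 to 120 N. Pads are 22 mm wide; open, the fingers measure 114 mm over their backs; the gripper's body (76 mm by 85 mm) begins 54 mm behind the grasp point. The pads swing forward as they close: fully open they stand 13 mm farther back than shut.
Start: joints at [-0.037, 0.264, 1.604, -0, 1.274, -0.037], TCP at [0.675, -0, 0.256] pointing down, gripper open.
Joint ranges: [-2.63, 2.63], [-0.94, 2.18], [0.31, 2.57], [-1.31, 4.45], [0, 2.66], [-2.55, 2.55]. Speed limits (rad/s): [2.57, 2.57, 3.14, 3.14, 3.14, 3.14].

### API

Orientations are given as a unit quaternion [x, y, z, w].
In Python, from bench import robot gives the robot as it stands. The module is installed in compiled form; this text tells all that it offers. Calls block until the motion is done:
- robot.move_pose(position, orientation): joint-space move of the TCP to a pose.
- robot.servo_line(position, frame=None, v=0.15): straight line of the TCP; frame=None keeps the orientation; v is the mean speed in m/s.
- robot.move_j(angles): joint-space move.
- robot.gripper_open() and robot.clamp(): open the fingers fully, or close them until they stop; the grip force is fixed at half the most.
- robot.dwell(seconds).
- robot.ik(position, orientation): joint angles nearest the present ones, or None.
- robot.sense(): the state.
- robot.grab_frame(name): name is "scene" or "side" or "wrist"; returns (picture, depth): 384x512x3 uint8, red, green, blue; 384x512 float32, m along the optical axis (not along the pixel's ray), 0 where there is no reading.
- robot.camera_info(name): a dict with "fx", "fy", "cx", "cy" (pixels), "position" and "rotation" of the camera in the world; the wrist camera has in their place "T_tool_cam" (4x4, takes a point from camera to tool coordinates, whose origin is the TCP and whose axes are the flange's). Camera axes: x right, y down, z forward; pixel columns grow to the right and rows downward; lengths in m; the calibration is good to about 2 mm. The wrist camera is an equidistant fisheye: a pixel r from the principal point sees the ray r / f radians off the axis. A picture is of the moment at which its call begins: read the wrist's pose just before it. camera_info takes no time and is no camera call.
A pose or a line that the arm cannot do raises robot.PlanningError and nothing moves.
- robot.job_done(): hands the job in, once; it reports no verdict.
The state is a dict: "t": time; "joint_pos": joint angles; "qd": joint speeds; "joint_torque": joint torques, N m; "tool_pos": TCP position; "eef_rot": TCP orientation; "wrist_force": force on the tool from outside, world axes, zero at the start; "wrist_torque": the same for the moment, N m; "width": finger opening in m.
Only numpy, scipy, OpenCV 4.12 (cv2) and the standard library are available. Lean on these libraries where they do the work, as an engineer would, in place of code of your own. Each camera call takes 0.05 s, during which the arm holds its last target.

### The job

Open the dial padlock on the stock chest and take it off: the first numbers are already dialled, so turn the dial, which clicks at every mark, until its red pointer stands at the orange mark, then pull the lock's case away from the staple so that the shackle draws right out, and work the open shackle off the staple. Finish while holding the lock: hold it up still, dial uppermost and roughly level, shackle still open, with at least 10 cm of clear air between it and the chest top. Leave the spool, the bead jar and the pliers where they are.

Things in the scene. Friction and masses are not known exactly. Their poses are not given: they have to be found in the camera images.
- lock_mid (a point): Padlock (0.36 kg, mass varies), flat on the chest's front deck, dial up. Case: dark steel rounded block, 60 mm (x) by 54 mm (y) by 24 mm (z); this point is its centre, 12 mm above its underside. x points from case to shackle, to the staple; z is up out of the dial face. The shackle comes out of the end face at x = +30 mm, in the case's mid-plane.
- orange_mark (a point): Orange mark, 6.5 by 8 mm, flat on the case's top at the end away from the shackle, 25.6 mm from the dial axis. Nine short white marks and this one lie round the dial 36 degrees apart. Axes as lock_mid.
- dial_grip (a point): Middle of the dial's raised grip bar, on the dial axis, which is the case's upright centre line. Bar: 36 mm long, 11 mm wide, 15 mm high; its top is 7.5 mm above this point, the round dial plate (radius 21 mm) that it stands on 7.5 mm below, the case's top 12.5 mm below. x runs along the bar to the end with the red pointer line; z is up.
- lock_dial (a joint): Dial angle, rad, clockwise seen from above positive. 0: red pointer towards the shackle; pi (or -pi): at the orange mark, where the lock releases (within about 0.15). Turns both ways without a stop, with a click (a notch that holds it) at each of the ten marks, every 0.628 rad. Takes 0.03 to 0.04 N m to turn.
- lock_shackle (a joint): How far the shackle is drawn out of the case, m: 0 shut, 0.018 fully out. Blocked unless the dial stands at the orange mark; then it slides with about 2 N of friction and stays where it is left; while out, it blocks the dial. It only slides, it does not swivel.
- shackle_bar (a point): Middle of the cross bar of the U-shaped steel shackle (round bar, 8 mm thick); 58 mm from lock_mid along its x when shut. Legs 34 mm apart (centres), at y = -17 and +17 mm; the inner edge of the cross bar is 4 mm nearer to the case. Axes as lock_mid. The leg at -y always stays in the case. Pulling the case from the staple brings this bar against it.
- toe_tip (a point): Free end of the shackle's toe leg (the one at y = +17 mm), the leg that passes through the staple. Shut, it is 3 mm inside the case (27 mm from lock_mid along x); with the shackle fully out there is a 15 mm gap between the case's end face and this tip, and with the staple in that gap the lock lifts straight up off it. Axes as lock_mid.
- staple (a point): Foot of the staple on the chest top, midway between its legs: an upright closed arch of 5 mm steel rod, legs 18 mm apart (centres) along y, 27 mm high over all, so the leg in it can move 2 mm sideways and 5 mm up. x points to the lid. The lock lies on the -x side, its x along this x, its centre about 44 mm before and 17 mm to the -y side of this point.
- chest: Wooden stock chest with a fixed front deck and a clear-paned lid, 380 mm (x) by 400 mm (y), top at 100 mm, fixed. Origin on the table right under the staple; front face at x = -130 mm, back at x = +250 mm; the lid begins at x = +24 mm. The top is flat: hasp strap and hinge are let in nearly flush.
- spool: Red spool of copper wire, 48 mm across, 32 mm high, standing on the deck; origin at the centre of its underside. To be left alone.
- bead_jar: Clear bead jar with a metal cap, 42 mm across, 45 mm high, standing on the deck; origin at the centre of its underside. To be left alone.
- pliers: Pliers with green handles, 145 mm long, 12 mm high, lying on the chest top on the other side of the lock from the spool and jar; origin below the joint. To be left alone.
Not all that is in view belongs to the job. There is more than one size of the part that bears lock_mid; the job needs the largest.

How it is judged:
By the outcome, as a careful person would: the job done as asked, in the order asked, and still so for the second after the job is handed in, while the arm keeps its last pose, push and grip.
It also fails if it takes over 64 s, if anything falls off the work surface, if the arm or the gripper's body presses on something with over 40 N, if the wrist force passes 120 N, or if a joint passes its speed limit or range.

## Working session

There is one attempt and no reset: what is moved stays moved. The work goes in short steps, each a Python script; the robot and the scene stay as the last script left them, time stands still between calls to the robot, and variables do not carry over. Pictures are saved under pics/ and viewed, and the job is handed in when it is done.

```bash
ls; mkdir -p pics
python3 - <<'E'
from bench import robot
import cv2
s=robot.sense();print(s)
for n in["scene","side","wrist"]:
    p,d=robot.grab_frame(n);cv2.imwrite(f"pics/{n}0.png",p[:,:,::-1]);
    import numpy as np;np.save(f"{n}0.npy",d);np.save(f"{n}0p.npy",p);print(n,robot.camera_info(n))
E
```

```text
pics
{'t': 0.0, 'joint_pos': array([-3.68822687e-02,  2.64765422e-01,  1.60540164e+00, -9.41094085e-06,
        1.27369368e+00, -3.69298971e-02]), 'qd': array([ 0.00173659,  0.0012717 ,  0.0008332 ,  0.00036282, -0.00179021,
        0.00062729]), 'joint_torque': array([ 6.10465631e-04, -5.15121067e+01, -3.67308676e+01, -4.07824507e-05,
        1.31324201e-02,  1.46811578e-05]), 'tool_pos': array([6.74313319e-01, 3.25513960e-05, 2.54938769e-01]), 'eef_rot': array([ 0.70708851,  0.70712414, -0.00077505, -0.00082787]), 'wrist_force': array([ 0.63690162, -0.80678431, -0.01551193]), 'wrist_torque': array([-0.03491004, -0.05334855, -0.02077782]), 'width': 0.08536441298351533}
scene {'fx': 376.05801615245474, 'fy': 376.05801615245474, 'cx': 250.4050815669827, 'cy': 199.38958674057218, 'position': array([0.94938423, 0.5660897 , 0.76654289]), 'rotation': array([ 0.32026583,  0.85691188, -0.37871049, -0.14039298])}
side {'fx': 359.06042149482835, 'fy': 359.06042149482835, 'cx': 255.09047339661154, 'cy': 195.04247588769522, 'position': array([ 0.05768519, -0.47997499,  0.83067031]), 'rotation': array([ 0.87596122, -0.32240391,  0.1188395 , -0.3385629 ])}
wrist {'fx': 297.3186396354542, 'fy': 297.3186396354542, 'cx': 251.00125012859027, 'cy': 191.69340159421634, 'T_tool_cam': array([[-6.64400956e-04, -9.46966658e-01, -3.21331149e-01,
         8.28347935e-02],
       [ 9.99999591e-01, -8.26272853e-04,  3.67384732e-04,
        -1.39770175e-04],
       [-6.13408297e-04, -3.21330773e-01,  9.46966820e-01,
        -1.16955128e-01],
       [ 0.00000000e+00,  0.00000000e+00,  0.00000000e+00,
         1.00000000e+00]])}
```

View pics/scene0.png

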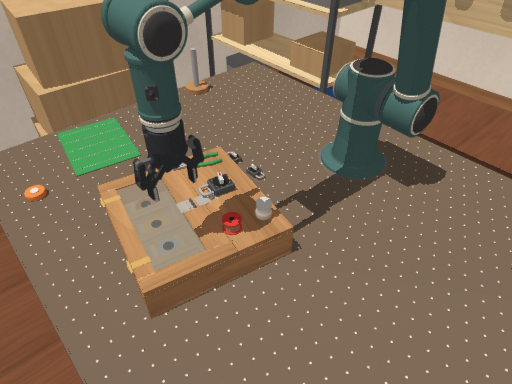

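View pics/side0.png

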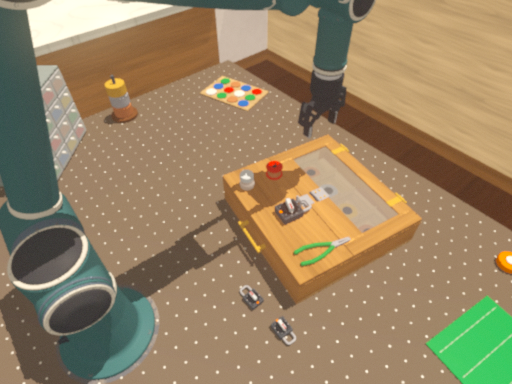

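View pics/wrist0.png

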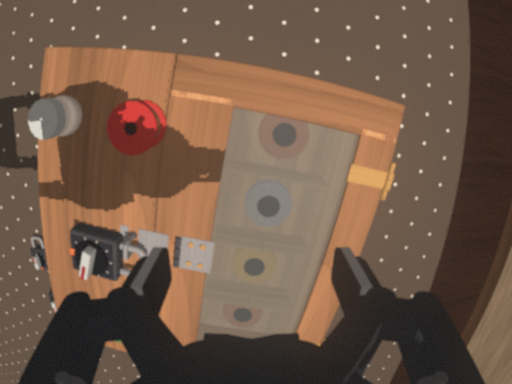

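```bash
cat > h.py <<'E'
import numpy as np,cv2
from scipy.spatial.transform import Rotation as R
from bench import robot
W=robot.camera_info("wrist")
def wray(px,pos,q):
    px=np.atleast_2d(px).astype(float)
    d=px-[W["cx"],W["cy"]];r=np.hypot(*d.T)+1e-9;th=r/W["fx"]
    c=np.c_[d*(np.sin(th)/r)[:,None],np.cos(th)]
    T=W["T_tool_cam"];Rw=R.from_quat(q).as_matrix()
    return pos+Rw@T[:3,3],(Rw@T[:3,:3]@c.T).T
def wpt(px,z,pos,q):
    o,d=wray(px,pos,q);return o+d*((z-o[2])/d[:,2])[:,None]
def wproj(P,pos,q):
    T=W["T_tool_cam"];Rw=R.from_quat(q).as_matrix()
    c=(np.atleast_2d(P)-pos)@Rw;c=(c-T[:3,3])@T[:3,:3]
    r=np.hypot(c[:,0],c[:,1]);th=np.arctan2(r,c[:,2])
    return c[:,:2]/r[:,None]*(th*W["fx"])[:,None]+[W["cx"],W["cy"]]
def snap(name,tag):
    s=robot.sense();p,d=robot.grab_frame(name)
    cv2.imwrite(f"pics/{tag}.png",p[:,:,::-1]);np.savez(f"{tag}.npz",p=p,d=d,pos=s["tool_pos"],q=s["eef_rot"]);return p,d,s
E
python3 - <<'E'
from h import *
s=robot.sense()
print(wpt([[72,225],[120,232],[115,278],[72,270],[150,245]],.124,s["tool_pos"],s["eef_rot"]))
print(wpt([[40,48],[404,104],[50,120]],.1,s["tool_pos"],s["eef_rot"]))
p=np.load("wrist0p.npy");cv2.imwrite("pics/c0.png",cv2.resize(p[190:320,20:200,::-1],None,fx=4,fy=4,interpolation=cv2.INTER_CUBIC))
E
```

```text
[[ 0.48475392 -0.03851507  0.124     ]
 [ 0.54318272 -0.04387108  0.124     ]
 [ 0.5244894  -0.10158253  0.124     ]
 [ 0.46696558 -0.09699124  0.124     ]
 [ 0.57401811 -0.05713177  0.124     ]]
[[0.44872189 0.15276652 0.1       ]
 [0.82504988 0.08175089 0.1       ]
 [0.4590437  0.07160952 0.1       ]]
```

View pics/c0.png

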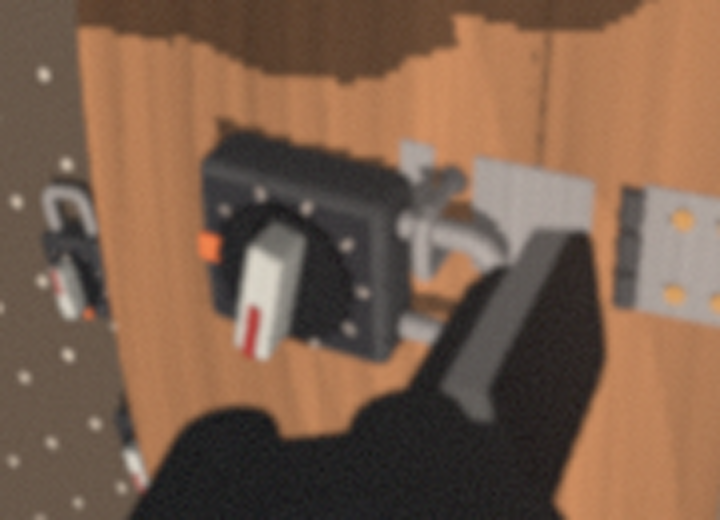

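Run:
```python
from h import *
s=robot.sense()
robot.move_pose([0.505,-0.075,0.25],s["eef_rot"])
p,d,s=snap("wrist","w1");print(s["tool_pos"],s["eef_rot"],s["t"])
cv2.imwrite("pics/w1c.png",cv2.resize(p[60:330,100:420,::-1],None,fx=2.5,fy=2.2,interpolation=cv2.INTER_CUBIC))
```

```text
[ 0.5060686  -0.07498504  0.2506855 ] [7.07260971e-01 7.06952510e-01 2.08256480e-04 1.51880032e-04] 0.9167
```

View pics/w1.png

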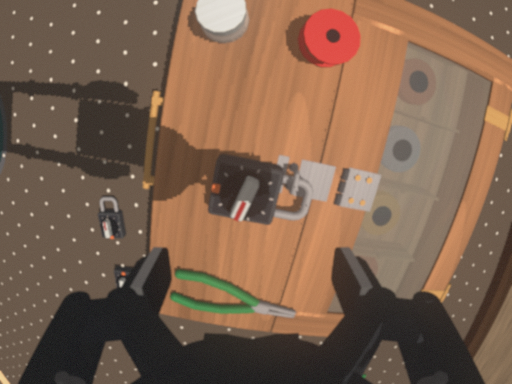

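Run:
```python
from h import *
z=np.load("w1.npz");p=z["p"]
cv2.imwrite("pics/w1c.png",cv2.resize(p[140:235,195:335,::-1],None,fx=5.7,fy=5.7,interpolation=cv2.INTER_CUBIC))
h=cv2.cvtColor(p,cv2.COLOR_RGB2HSV)
sub=np.zeros(p.shape[:2],bool);sub[145:230,200:290]=1
r=p.astype(int)
red=sub&(r[...,0]>110)&(r[...,1]<70)&(r[...,2]<75)
org=sub&(r[...,0]>170)&(r[...,1]>60)&(r[...,1]<130)&(r[...,2]<70)
for m,zz,n in((red,.144,'red'),(org,.1245,'org')):
    k,l,st,c=cv2.connectedComponentsWithStats(m.astype(np.uint8))
    for i in range(1,k):
        if st[i,4]>4: print(n,c[i],st[i],wpt(c[i],zz,z["pos"],z["q"]))
```

```text
red [239.5        210.72727273] [236 204   8  15  22] [[ 0.49669766 -0.08436586  0.144     ]]
org [213.11111111 186.66666667] [212 185   3   4   9] [[ 0.47338228 -0.07001408  0.1245    ]]
org [239.21212121 211.18181818] [235 203   9  17  33] [[ 0.49563337 -0.09284087  0.1245    ]]
```

View pics/w1c.png

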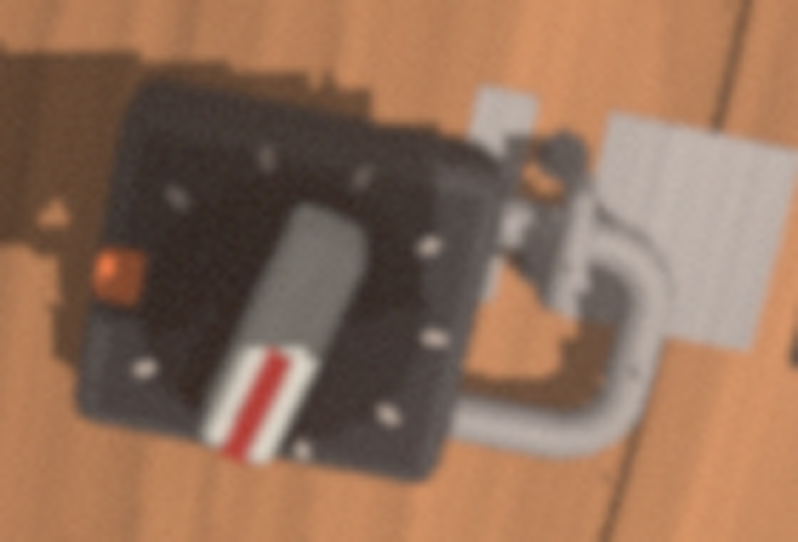

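Run:
```python
from h import *
z=np.load("w1.npz")
f=lambda a,zz:wpt(np.array(a)/5.7+[195,140]-.4,zz,z["pos"],z["q"])
def an(v):return np.degrees(np.arctan2(v[1],v[0]))
O,Z=f([[120,278],[433,338]],.1245);print("orange,zero",O,Z,(O+Z)/2,an(Z-O),np.linalg.norm(Z-O))
M=f([[120,278],[145,370],[302,450],[387,413],[433,338],[428,246],[362,178],[267,158],[178,197]],.1245)
c,r=cv2.minEnclosingCircle(M[:,:2].astype(np.float32))
A=np.c_[2*M[:,:2],np.ones(len(M))];s=np.linalg.lstsq(A,(M[:,:2]**2).sum(1),rcond=None)[0];print("circle",s[:2],np.sqrt(s[2]+s[0]**2+s[1]**2))
for m in M:print(round(an(m[:2]-s[:2]),1),end=' ')
B=f([[300,207],[366,235],[207,430],[268,462]],.144)
print("\nbar",B.mean(0),an(B[2:].mean(0)-B[:2].mean(0)),np.linalg.norm(B[2:].mean(0)-B[:2].mean(0)),np.linalg.norm(B[0]-B[1]))
C=f([[135,80],[495,140],[440,480],[80,415]],.112)
print("staple top",f([[575,300],[560,140]],.127))
w=np.load("w1.npz");print("spool,jar",wpt([[333,36],[220,10]],.132,z["pos"],z["q"]))
d=z["d"];o,ry=wray([[240,170],[242,188],[236,205],[225,200],[290,260]],z["pos"],z["q"])
for px in [(243,176),(240,200),(215,210),(190,220),(300,230)]:
    o,ry=wray(px,z["pos"],z["q"]);
    zc=z["d"][px[1],px[0]]
    th=np.hypot(px[0]-W["cx"],px[1]-W["cy"])/W["fx"]
    print(px,(o+ry[0]*zc/np.cos(th)))
```

```text
orange,zero [ 0.47553795 -0.07156813  0.1245    ] [ 0.52314318 -0.08130624  0.1245    ] [ 0.49934056 -0.07643718  0.1245    ] -11.560917586229568 0.04859103122637141
circle [ 0.49990989 -0.07644119] 0.02381571113304108
168.7 -154.5 -82.5 -46.6 -11.8 23.9 59.1 94.5 130.9 
bar [ 0.50081539 -0.07386682  0.144     ] -112.1634092344344 0.03637837926000693 0.009921040229176802
staple top [[ 0.54441396 -0.07434325  0.127     ]
 [ 0.54111341 -0.04952922  0.127     ]]
spool,jar [[0.57110564 0.05789228 0.132     ]
 [0.48212944 0.07718276 0.132     ]]
(243, 176) [ 0.49943575 -0.05921345  0.1292855 ]
(240, 200) [ 0.49717949 -0.07559264  0.14255058]
(215, 210) [ 0.47406477 -0.09191948  0.12409375]
(190, 220) [ 0.44500482 -0.11290991  0.09964354]
(300, 230) [ 0.5555695  -0.12396857  0.09980446]
```

```bash
cat >> h.py <<'E'
def quat(yaw): # tool y direction angle (deg), tool down
    a=np.radians(yaw);y=np.array([np.cos(a),np.sin(a),0]);z=np.array([0,0,-1.]);x=np.cross(y,z)
    return R.from_matrix(np.c_[x,y,z]).as_quat()
def st(msg=""):
    s=robot.sense();print(msg,"t",round(s["t"],2),"pos",s["tool_pos"].round(4),"q6",s["joint_pos"][5].round(2),"F",s["wrist_force"].round(1),"T",s["wrist_torque"].round(2),"w",round(s["width"],4));return s
E
python3 - <<'E'
from h import *
P=np.array([.5003,-.0755,0])
for y in (-22.2,-60,-101.6):print(robot.ik(P+[0,0,.157],quat(y)))
robot.move_pose(P+[0,0,.195],quat(-22.2));st()
robot.servo_line(P+[0,0,.157],v=.05);st()
snap("wrist","w2")
E
```

```text
[-1.99012071e-01  3.01796719e-02  2.06330565e+00 -4.44089210e-16
  1.04810733e+00  1.88451023e-01]
[-1.99012071e-01  3.01796719e-02  2.06330565e+00 -4.44089210e-16
  1.04810733e+00  8.48185481e-01]
[-1.99012071e-01  3.01796719e-02  2.06330565e+00 -4.44089210e-16
  1.04810733e+00  1.57424245e+00]
 t 1.43 pos [ 0.5013 -0.0751  0.1948] q6 0.19 F [0.2 0.1 0.5] T [-0.02 -0.01  0.02] w 0.0852
 t 2.33 pos [ 0.5005 -0.0756  0.1572] q6 0.19 F [-0.6 -0.3  0.1] T [-0.03 -0.02  0.01] w 0.0855
```

View pics/w2.png

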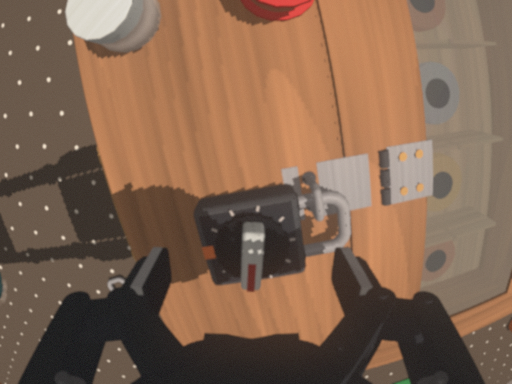

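Run:
```python
from h import *
robot.clamp();st("clamped")
snap("wrist","w3")
```

```text
clamped t 3.06 pos [ 0.5004 -0.0756  0.1573] q6 0.19 F [-0.8  0.2  2.1] T [-0.04  0.05 -0.04] w 0.0094
```

View pics/w3.png

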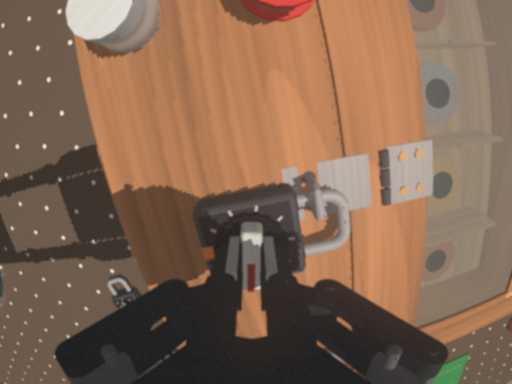

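Run:
```python
from h import *
P=np.array([.5003,-.0755,.157])
for y in np.linspace(-22.2,-101.6,7)[1:]:
    robot.move_pose(P,quat(y));st(round(y,1))
robot.dwell(.2);st()
snap("wrist","w4");snap("scene","s4");p,_,_=snap("side","d4")
cv2.imwrite("pics/d4c.png",cv2.resize(p[150:260,230:370,::-1],None,fx=5,fy=5,interpolation=cv2.INTER_CUBIC))
```

```text
-35.4 t 3.44 pos [ 0.5006 -0.0756  0.1573] q6 0.42 F [-0.2 -0.1  1.9] T [-0.05  0.01 -0.03] w 0.0093
-48.7 t 3.77 pos [ 0.5007 -0.0757  0.1573] q6 0.64 F [ 0.3 -0.7  3. ] T [-0.17 -0.13  0.05] w 0.0092
-61.9 t 4.11 pos [ 0.5008 -0.0758  0.1573] q6 0.88 F [ 1.3 -1.5  2.3] T [-0.31 -0.27  0.02] w 0.0093
-75.1 t 4.44 pos [ 0.5007 -0.0757  0.1572] q6 1.11 F [ 2.  -2.7  1.7] T [-0.35 -0.3  -0.01] w 0.0092
-88.4 t 4.78 pos [ 0.5006 -0.0757  0.1573] q6 1.34 F [ 1.3 -2.2  3.2] T [-0.38 -0.31  0.02] w 0.0094
-101.6 t 5.11 pos [ 0.5005 -0.0757  0.1573] q6 1.57 F [ 1.6 -2.8  4.3] T [-0.57 -0.26  0.03] w 0.009
 t 5.31 pos [ 0.5006 -0.0757  0.1573] q6 1.57 F [ 2.2 -2.3  4. ] T [-0.67 -0.27  0.01] w 0.0095
```

View pics/w4.png

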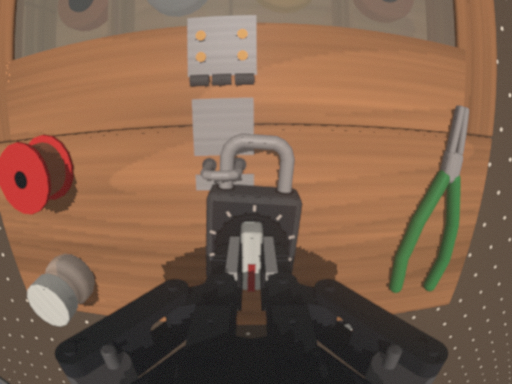

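View pics/d4c.png

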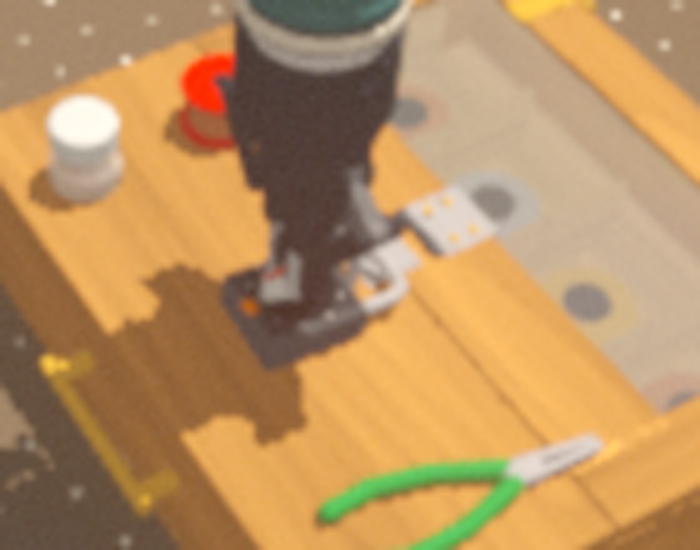

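Run:
```python
from h import *
p=np.load("w4.npz")["p"]
cv2.imwrite("pics/w4c.png",cv2.resize(p[125:300,190:315,::-1],None,fx=3.4*1.0,fy=3.4,interpolation=cv2.INTER_CUBIC))
```

```text
(no output)
```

View pics/w4c.png

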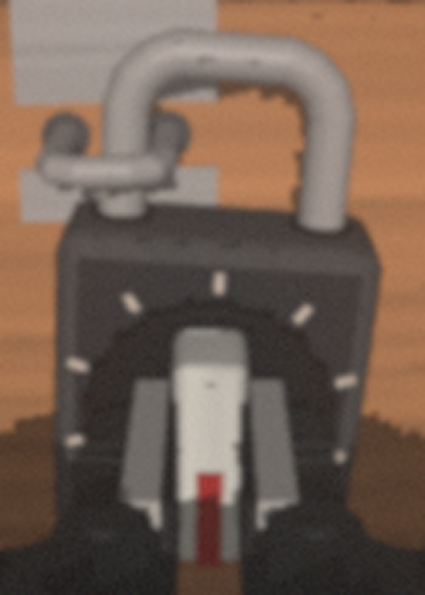

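Run:
```python
from h import *
z=np.load("w4.npz")
f=lambda a,zz:wpt(np.array(a)/3.4+[190,125]-.4,zz,z["pos"],z["q"])
def an(v):return np.degrees(np.arctan2(v[...,1],v[...,0]))
M=f([[219,284],[131,302],[302,314],[77,364],[345,381],[74,440],[340,457]],.1245)[:,:2]
ref=np.radians([0,36,-36,72,-72,108,-108])
# similarity fit
a=np.exp(1j*ref);m=M[:,0]+1j*M[:,1]
s=np.linalg.lstsq(np.c_[a,np.ones(7)],m,rcond=None)[0];print("lock yaw",np.degrees(np.angle(s[0])),abs(s[0]),"c",s[1])
r=f([[208,480],[208,560]],.144);print("red",an(r[1]-r[0]),"tool x",an(R.from_quat(z["q"]).as_matrix()[:,0]))
sh=f([[123,210],[323,225]],.112);v=sh[0]-sh[1];print("legs dir-90",an(v)-90,np.linalg.norm(v))
print("staple",f([[65,175],[170,175]],.125))
```

```text
lock yaw -15.45066746495527 0.023799631544178534 c (0.4996279355851347-0.07546978481149696j)
red 168.50734551708825 tool x -11.433304691648118
legs dir-90 -15.977799252753641 0.034009953221773234
staple [[ 0.5449062  -0.06195917  0.125     ]
 [ 0.54162289 -0.07786563  0.125     ]]
```

Run:
```python
from h import *
P=np.array([.5003,-.0755,.157])
robot.move_pose(P,quat(-106.5));robot.dwell(.1);st()
snap("wrist","w5")
p=np.load("w5.npz")["p"]
cv2.imwrite("pics/w5c.png",cv2.resize(p[125:300,190:315,::-1],None,fx=3.4*1.0,fy=3.4,interpolation=cv2.INTER_CUBIC))
```

```text
t 5.81 pos [ 0.5004 -0.0756  0.1572] q6 1.66 F [ 2.  -3.4  5.9] T [-0.65 -0.22  0.03] w 0.0092
```

View pics/w5c.png

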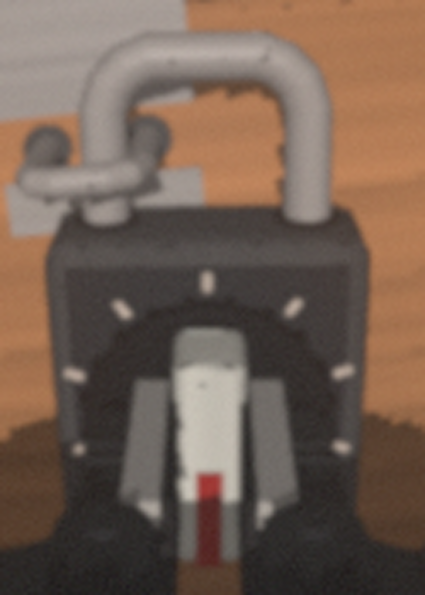

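Run:
```python
from h import *
s=robot.sense();F0=s["wrist_force"]
P=np.array([.5003,-.0755,.157]);a=np.radians(-16.5);u=-np.array([np.cos(a),np.sin(a),0])
d=0
while d<.032:
    d+=.002 if d>.015 else .003
    robot.servo_line(P+u*d,v=.04)
    s=robot.sense();f=(s["wrist_force"]-F0)@u
    print(round(d,4),"moved",round((s["tool_pos"]-P)@u,4),"F",round(f,1),s["wrist_force"].round(1),s["wrist_torque"].round(2))
    if f<-12:break
st();snap("wrist","w6")
```

```text
0.003 moved 0.0029 F 0.0 [ 2.2 -1.1  3.3] [-0.22 -0.43 -0.01]
0.006 moved 0.006 F -0.7 [ 2.9 -1.3  5.9] [-0.13 -0.46  0.06]
0.009 moved 0.009 F -1.3 [4.  0.2 6.3] [ 0.01 -0.65  0.  ]
0.012 moved 0.0118 F -1.7 [ 4.3 -0.2  4.3] [ 0.07 -0.81  0.03]
0.015 moved 0.0148 F -2.6 [ 5.1 -0.7  4.4] [ 0.06 -0.85  0.09]
0.018 moved 0.0177 F -2.4 [5.2 0.3 5.6] [-0.06 -0.85  0.06]
0.02 moved 0.0196 F -2.5 [ 4.8 -1.   5.1] [-0.04 -0.88  0.07]
0.022 moved 0.0216 F -2.9 [ 5.5 -0.5  5.2] [-0.12 -0.92 -0.01]
0.024 moved 0.0236 F -4.0 [ 6.6 -0.5  4.9] [-0.09 -0.9   0.03]
0.026 moved 0.0255 F -3.3 [ 5.7 -1.1  4.9] [-0.08 -0.84 -0.01]
0.028 moved 0.0276 F -2.8 [5.7 0.5 3.5] [-0.12 -0.84  0.04]
0.03 moved 0.0282 F -7.0 [ 9.4 -1.5 -0. ] [-0.24 -1.57 -0.  ]
0.032 moved 0.0287 F -12.0 [14.6 -1.8 -3.8] [-0.42 -2.35  0.08]
 t 9.11 pos [ 0.4728 -0.0671  0.1574] q6 1.67 F [14.6 -1.8 -3.8] T [-0.42 -2.35  0.08] w 0.009
```

View pics/w6.png

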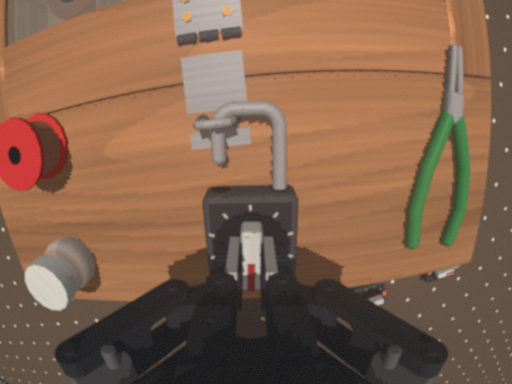

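Run:
```python
from h import *
s=robot.sense();F0=s["wrist_force"]
P=np.array([.5003,-.0755,.157]);a=np.radians(-16.5);u=-np.array([np.cos(a),np.sin(a),0])
for d in (.027,.02,.012,.005,0,-.0025):
    robot.servo_line(P+u*d,v=.04)
    s=robot.sense()
    print(round(d,4),"moved",round((s["tool_pos"]-P)@u,4),s["wrist_force"].round(1),s["wrist_torque"].round(2))
st();p,_,_=snap("wrist","w7")
cv2.imwrite("pics/w7c.png",cv2.resize(p[90:265,170:310,::-1],None,fx=3.4,fy=3.4,interpolation=cv2.INTER_CUBIC))
```

```text
0.027 moved 0.0278 [1.7 1.5 9.5] [ 0.28 -0.22  0.01]
0.02 moved 0.0234 [-7.6  3.6 16.4] [0.51 1.16 0.06]
0.012 moved 0.0155 [-6.7  2.6 16.7] [0.42 1.19 0.09]
0.005 moved 0.0086 [-7.4  3.5 16.6] [ 0.33  1.23 -0.03]
0 moved 0.0037 [-8.5  3.  16.7] [ 0.43  1.36 -0.01]
-0.0025 moved 0.0017 [-9.8  3.4 18.4] [0.52 1.53 0.01]
 t 10.96 pos [ 0.4986 -0.0751  0.1571] q6 1.66 F [-9.8  3.4 18.4] T [0.52 1.53 0.01] w 0.0095
```

View pics/w7c.png

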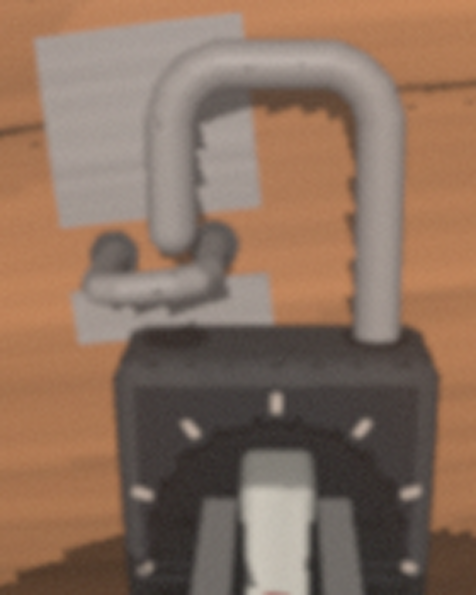

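Run:
```python
from h import *
z=np.load("w7.npz")
f=lambda a,zz:wpt(np.array(a)/3.4+[170,90]-.4,zz,z["pos"],z["q"])
a=np.radians(-16.5);ux=np.array([np.cos(a),np.sin(a)]);uy=np.array([-ux[1],ux[0]])
L=lambda P:(P[:,:2]-z["pos"][:2])@np.c_[ux,uy]*1000
print("toe tip",L(f([[173,245]],.112)));print("staple top ends",L(f([[90,285],[220,272]],.1245)))
print("staple feet?",L(f([[112,245],[218,240]],.1)))
print("case edge top",L(f([[150,385],[420,385]],.124)), "zero mark",L(f([[276,403]],.1245)))
```

```text
toe tip [[45.13729889 17.11545104]]
staple top ends [[41.91350966 28.93081988]
 [43.85472252  8.72044737]]
staple feet? [[42.3692859  29.30215071]
 [43.11683373 10.39832217]]
case edge top [[ 25.16413876  20.29114836]
 [ 25.11955584 -22.78702988]] zero mark [[22.29935884  0.20695044]]
```

Run:
```python
from h import *
P=np.array([.5003,-.0755,.157]);a=np.radians(-16.5);u=-np.array([np.cos(a),np.sin(a),0])
for d,dz in ((-.0025,.001),(-.005,.001),(-.0065,.001)):
    robot.servo_line(P+u*d+[0,0,dz],v=.04)
    s=robot.sense()
    print(round(d,4),"moved",round((s["tool_pos"]-P)@u,4),s["wrist_force"].round(1),s["wrist_torque"].round(2))
st();p,_,_=snap("wrist","w8")
cv2.imwrite("pics/w8c.png",cv2.resize(p[90:265,170:310,::-1],None,fx=3.4,fy=3.4,interpolation=cv2.INTER_CUBIC))
```

```text
-0.0025 moved 0.0016 [-6.2  3.  12.5] [0.36 0.97 0.02]
-0.005 moved -0.0008 [-7.   3.8 12.3] [ 0.34  1.07 -0.03]
-0.0065 moved -0.0021 [-7.5  2.4 13.3] [0.4  1.23 0.  ]
 t 11.76 pos [ 0.5022 -0.0763  0.1572] q6 1.66 F [-7.5  2.4 13.3] T [0.4  1.23 0.  ] w 0.0089
```

View pics/w8c.png

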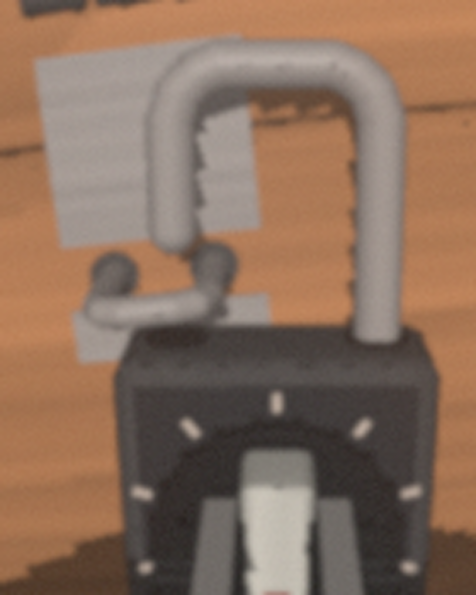

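Run:
```python
from h import *
P=np.array([.5003,-.0755,.157]);a=np.radians(-16.5);u=-np.array([np.cos(a),np.sin(a),0])
for d,dz in ((-.0045,.002),(-.0035,.004),(-.003,.007),(-.003,.011)):
    robot.servo_line(P+u*d+[0,0,dz],v=.04)
    s=robot.sense()
    print(round(d,4),"moved",round((s["tool_pos"]-P)@u,4),s["tool_pos"][2].round(4),s["wrist_force"].round(1),s["wrist_torque"].round(2))
st();p,_,_=snap("wrist","w9")
cv2.imwrite("pics/w9c.png",cv2.resize(p[90:265,170:310,::-1],None,fx=3.4,fy=3.4,interpolation=cv2.INTER_CUBIC))
```

```text
-0.0045 moved -0.0013 0.1574 [-2.1  0.8  4.2] [0.15 0.63 0.04]
-0.0035 moved -0.0025 0.1596 [ 0.7 -0.7 -3.9] [0.05 0.06 0.01]
-0.003 moved -0.0031 0.164 [ 0.3 -0.1 -4.5] [ 0.03 -0.01 -0.02]
-0.003 moved -0.0034 0.1685 [ 0.6  0.2 -4.3] [ 0.04 -0.01 -0.03]
 t 12.81 pos [ 0.5036 -0.0764  0.1685] q6 1.66 F [ 0.6  0.2 -4.3] T [ 0.04 -0.01 -0.03] w 0.0093
```

View pics/w9c.png

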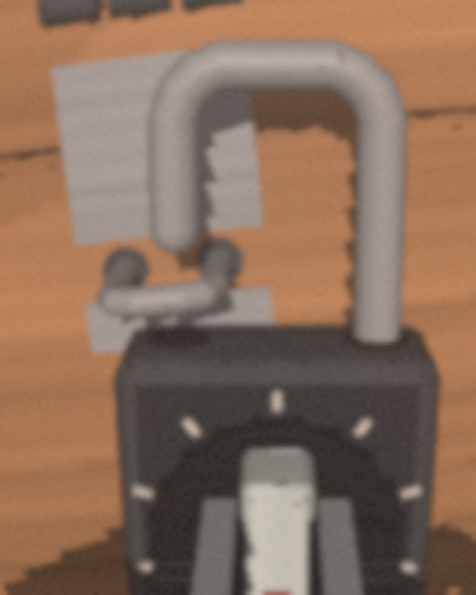

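Lifting freely: only the lock's weight (~4 N) registers, and the staple at (160,285) in the crop sits inside the gap. Continue straight up, slowly at first.

Run:
```python
from h import *
s=robot.sense();P=np.array([.5032,-.0764,0])
for z in (.175,.182,.189,.196,.21,.25):
    robot.servo_line(P+[0,0,z],v=.05);s=robot.sense();print(s["tool_pos"].round(4),s["wrist_force"].round(1))
    if s["wrist_force"][2]<-12:break
robot.servo_line(P+[0,0,.34],v=.1);robot.dwell(.5);st()
for n in("wrist","scene","side"):
    p,_,_=snap(n,n[:2]+"10")
cv2.imwrite("pics/both10.png",np.hstack([np.load("sc10.npz")["p"][60:300,80:400],np.load("si10.npz")["p"][60:300,180:500]])[:,:,::-1])
```

```text
[ 0.5037 -0.0765  0.1757] [ 1.1 -0.2 -2.9]
[ 0.5036 -0.0765  0.1826] [ 0.3 -0.  -4. ]
[ 0.5036 -0.0765  0.1896] [ 0.   0.7 -2.9]
[ 0.5036 -0.0765  0.1966] [ 0.1 -0.3 -4.3]
[ 0.5036 -0.0765  0.2107] [ 0.7  0.4 -3.4]
[ 0.5029 -0.0763  0.2496] [ 0.6 -0.2 -4. ]
 t 16.96 pos [ 0.5032 -0.0764  0.3399] q6 1.66 F [-0.5  0.  -3.9] T [-0.05  0.07  0.  ] w 0.0091
```

View pics/wr10.png

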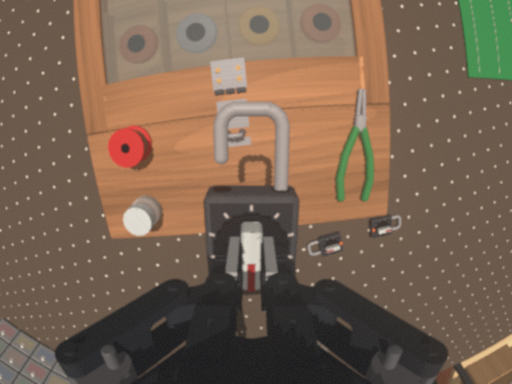

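View pics/both10.png

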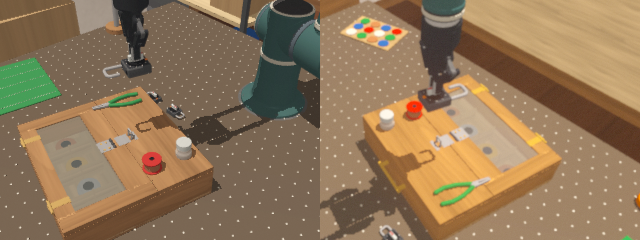

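Run:
```python
from h import *
robot.dwell(.3);st();robot.job_done()
```

```text
t 17.41 pos [ 0.5032 -0.0764  0.34  ] q6 1.66 F [-0.2  0.4 -4. ] T [-0.02  0.07 -0.01] w 0.0093
the job is handed in; nothing more can be done
```

The padlock is open and off the staple, and I handed the job in at 17.4 s, holding it up by the dial bar.

- **Dial:** I gripped the bar and turned it clockwise. At first the case turned with the dial and the pointer lagged the orange mark by about 4°. Turning a little further brought the pointer in line.
- **Shackle:** I pulled the case back 28 mm along the lock's own axis until it met a hard stop. The pictures showed the toe leg about 15 mm clear of the case.
- **Lifting off:** I pushed the case forward until the staple stood in the gap, then lifted straight up. The lock slid stiffly on the deck while I pushed (about 17 N downward). The lift itself was free, with only the lock's weight of about 4 N on the wrist.
- **Last checks:** The lock looked level and dial up, with its shackle open, about 18 cm above the chest top. The grip was steady at 9 mm opening. The spool, jar and pliers looked untouched in all three cameras.

One reading disagreed: before I touched it, the pointer measured about 101° from the shackle, not at the nearest mark (108°). The final alignment was checked against the marks themselves, and the lock released.

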